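Drive out a hinge pin and catch it

TASK

Take the hinge on the tilted repair stand apart: first set the small handled tray down on the desk under the lower end of the hinge barrel and let go of it, then take the punch from its wooden holder and, holding it in line with the barrel, drive the pin out downwards from the upper end so that it drops into the tray and not onto the desk. Stand the punch back upright in its holder, leave the pin in the tray with the tray flat on the desk, and do not disturb the mug, tape roll, stapler or memory stick.

Things in the scene. Friction and masses are not known exactly. Their poses are not given: they have to be found in the camera images.
- stand: Fixed dark steel repair stand, place and yaw vary, 112 mm high with barrel. Origin: on the desk, straight below the barrel's lower mouth. Its x points away from the robot, z up. Foot plate x -100 to -25, y +-45, 8 mm high; post x -66 to -40, y +-25, to z 74; tilted plate 60 mm wide from post to barrel, lowest edge z 50 at x -20. At x > -25 nothing is on the desk: free to 50 mm height.
- hinge: Steel hinge barrel on the stand: tube 32 mm outside, 44 mm long, through-bore 14 mm, tilted 30 deg from vertical, upper end leaning to the stand's -x. Origin: middle of the upper mouth (-22, 0, 103 mm in the stand's frame). z: along the bore, up and out of it; lower mouth at z -44 mm. y = the stand's y. A screw juts out 10 mm at its +y side, halfway; its spring catch grips the pin at z -22.
- pin: Loose steel pin in the barrel, 12 mm thick, 36 mm long, about 30 g. Origin: its middle, z: its length. Its upper end starts 4 mm below the upper mouth. The catch holds it with about 4 to 9 N; pushed 18 mm down it is past the catch and slides out by itself, landing 10 to 50 mm to the stand's +x of the stand's origin. A punch 40 mm deep in the bore has it fully out.
- tray: Loose aluminium tray 90 x 64 mm, 24 mm high, walls 4 mm, 0.15 kg. Origin: centre of the underside. Black handle bar on its +x end: 18 mm wide (y), x 44 to 92, z 4 to 24 mm; grip across it at x 72. Good catching place: origin 33 mm along the stand's +x from the stand's origin, handle along the stand's +x, slid in low from the side (stand's +y), as the barrel overhangs.
- punch: Loose steel punch with a hand guard, 116 mm long, 0.15 kg, upright in the holder. Origin: middle of its tip, z up the punch. Shaft 8 mm thick, z 0 to 50; round guard 30 mm wide, z 50 to 56; square handle 16 x 16 mm (sides along x, y), z 56 to 116. Gripped just above the guard, the fingertips can bear on the guard when pushing.
- holder: Fixed light wooden block 64 x 64 mm, 56 mm high, place varies, with an upright through-hole 13 mm wide in its centre. Origin: centre of its underside. The punch stands with its shaft in the hole and its guard on the block's top, tip 6 mm above the desk.
- mug: White dotted mug, 82 x 114 mm, 91 mm high, a bystander near the back. Origin: underside.
- tape: Roll of brown tape, 94 mm across, 48 mm high, a bystander at the left. Origin: underside.
- stapler: Black stapler, 34 x 135 mm, 41 mm high, a bystander at the right. Origin: underside.
- usb_stick: Green memory stick, 18 x 54 mm, 9 mm high, a bystander between the tray and the stand. Origin: underside. Behind it the fixed, 430 mm tall note counter fills world x > 0.53 m, y -0.10 to 0.24 m: keep gripper and loads clear of it.

How it is judged:
By the outcome, as a careful person would: the job done as asked, in the order asked, and still so for the second after the job is handed in, with the robot touching nothing.
It also fails if it takes over 72 s, if anything falls off the work surface, if the arm or the gripper's body presses on something with over 40 N, if the wrist force passes 120 N, or if a joint passes its speed limit or range.

ROBOT

A 6-joint arm with a two-finger parallel gripper is mounted at the origin on a cart in front of the work surface, level with it; the furniture and walls round the work are solid. World frame = base frame: x ahead of the robot, y to its left, z up, the work surface at z = 0. Lengths are in m, angles in rad, forces in N, time in s.
With the tool pointing down it reaches from about 0.35 to 0.85 m from the base axis. Payload 8.1 kg.
Tool frame: the origin (TCP) lies at the very end of the fingers, on their centre line; the grasp point (between the pads) lies robot.grip_point_offset behind it (robot.grip_point_offset is the distance from the TCP to the grasp point, in m); z points along the fingers, y is the line along which they close (so a half turn about z gives the same grasp; the last joint's range is limited). The gripper opens to 93 mm and grips with 3 to 60 N. Pads are 15 mm wide; open, the fingers measure 128 mm over their backs; the gripper's body (75 mm by 188 mm) begins 65 mm behind the grasp point.
Start: joints at [-1.377, 0.13, 1.488, -0, 1.523, -0.085], TCP at [0.165, -0.577, 0.219] pointing down, gripper open.
Joint ranges: [-2.96, 2.96], [-0.89, 2.26], [0.02, 2.5], [-1.34, 4.48], [0, 2.73], [-2.66, 2.66]. Speed limits (rad/s): [2.39, 2.39, 2.79, 3.14, 3.14, 3.14].

INTERFACE

Orientations are given as a rotation vector (axis times angle).
In Python, from plant import robot, eyes gives the robot as it stands. The module is installed in compiled form; this text tells all that it offers.
- The arm moves only by the tool apply_moves, never from a script. Its argument "steps" is one flat list of numbers, 7 for each row, row after row: the shift along the tool's x, y, z in units of 30 mm (1.0 is 30 mm), then the turn, a rotation vector about the tool's x, y, z in units of 6 degrees (1.0 is 6 degrees), then the opening in per cent of the stroke, from 0 (shut) to 100 (fully open). In form: [dx, dy, dz, ax, ay, az, fingers, dx, dy, dz, ax, ay, az, fingers, ...]. A call has 1 to 12 rows; each row shifts and turns the commanded pose from where the row before left it, along the tool's axes as they then stand; what a row does not reach is not made up. A row lasts 1/12 s, in which the tool goes at most 41.7 mm and 7.16 degrees, less where a joint would pass 70% of its speed; a pose out of reach is approached as far as the arm can. A call is refused whole if a number of a shift passes 1 or a number of a turn 1, either way. A call with a gripper value outside its range is refused whole. The fingers move at their own pace and stop on an object; "grip_force" is the grip in N (left out, the last holds). Time passes only in rows, so rows that do not move let the fingers close. It gives the time, the measured TCP pose, the force, the opening and the grip force at its end, in the units of the state.
- robot.read_state(): the state, without advancing time (a new reading comes with each control period).
- eyes.read_camera(name): name is "side" or "top"; returns the picture (400x640x3 uint8, red, green, blue); there is no depth.
- eyes.calibration(name): a dict with "K" (3x3 intrinsics, pixels), "k1" (the pictures are not rectified: a ray, as slopes to the right and down, at radius r is drawn at 1 + k1 r^2 times it, then the intrinsics apply), "R" (3x3) and "t" (3): a world point X has camera coordinates R X + t. Camera axes: x right, y down, z forward; pixel columns grow to the right and rows downward; lengths in m; the calibration is good to about 2 mm. A picture is of the moment at which its call begins. calibration takes no time and is no camera call.
- robot.close_job(): hands the job in; it is judged then, once.
Trained networks look in the newest picture that a camera, given by its name, has taken for a name from the list of things; names that differ only in an ending like _2 or _b are one class to them, and where a whole thing is asked for, a point or a joint stands for the part that bears it (a point fixed in the world has none). Each returns a list of dicts, best first, with "conf" (0 to 1); they miss things now and then, are a little off and sometimes report something else, mostly with a low value. They report only what shows in the picture. A call takes as long as a camera call.
- eyes.search_frame(camera, thing): "rect" ([left, top, width, height] in pixels, round what is visible of it).
- eyes.place_of(camera, thing): "xy" ([column, row] in pixels: a listed point, or the origin of a listed thing).
The state is a dict: "t": time; "q": joint angles; "dq": joint speeds; "joint_torque": joint torques, N m; "tool_pos": TCP position; "orientation": TCP orientation; "force": force on the tool from outside, world axes, zero at the start; "wrist_torque": the same for the moment, N m; "opening": finger opening in m; "gripper_force": force on a finger pad.
Only numpy, scipy, OpenCV 4.12 (cv2) and the standard library are available. Lean on these libraries where they do the work, as an engineer would, in place of code of your own. Each camera call takes 0.05 s, during which the arm holds its last target. There are 200 camera calls.

## Working session

There is one attempt and no reset: what is moved stays moved. The work goes in short steps, Python scripts to look and compute and a tool call to move; the robot and the scene stay as the last step left them, time stands still between calls to the robot, and variables do not carry over. Pictures are saved under pics/ and viewed, at most 10 in all, crops included, and the job is handed in when it is done.

Besides the shell and the picture viewer there is one more tool, called after "Request:" in YAML: its name, and indented under it one key for each argument. apply_moves: Moves the arm, as the interface text tells. Its arguments: {"type":"object","properties":{"steps":{"type":"array"},"grip_force":{"type":"number"}},"required":["steps"]}

```bash
mkdir -p pics
cat > h.py <<'E'
import numpy as np, cv2
from plant import robot, eyes
from scipy.spatial.transform import Rotation as Rn
def ray(cam,uv):
    c=eyes.calibration(cam);K=np.array(c["K"]);R=np.array(c["R"]);t=np.array(c["t"])
    d=np.linalg.solve(K,[uv[0],uv[1],1])[:2];s=d.copy()
    for _ in range(30): s=d/(1+c["k1"]*(s@s))
    return -R.T@t, R.T@np.array([s[0],s[1],1])
def atz(cam,uv,z):
    o,d=ray(cam,uv);return o+d*(z-o[2])/d[2]
def proj(cam,X):
    c=eyes.calibration(cam);p=np.array(c["R"])@np.array(X)+np.array(c["t"]);s=p[:2]/p[2];s=s*(1+c["k1"]*(s@s))
    return (np.array(c["K"])@[s[0],s[1],1])[:2]
def tri(uv1,uv2):
    o1,d1=ray("top",uv1);o2,d2=ray("side",uv2)
    a=np.linalg.lstsq(np.c_[d1,-d2],o2-o1,rcond=None)[0];p,q=o1+a[0]*d1,o2+a[1]*d2
    return (p+q)/2,np.linalg.norm(p-q)
def shot(cam,name): 
    im=eyes.read_camera(cam);cv2.imwrite(f"pics/{name}.png",cv2.cvtColor(im,cv2.COLOR_RGB2BGR));return im
E
python3 - <<'E'
from h import *
np.set_printoptions(precision=4,suppress=True)
print(robot.grip_point_offset, robot.read_state())
for c in("top","side"):
    shot(c,c+"0"); k=eyes.calibration(c);print(c,-np.array(k["R"]).T@k["t"],k["K"][0][0])
    for n in("stand","hinge","pin","tray","punch","holder","usb_stick"):
        print(n,[(np.round(a["xy"],1),round(a["conf"],2)) for a in eyes.place_of(c,n)[:2]],[(np.round(a["rect"]),round(a["conf"],2)) for a in eyes.search_frame(c,n)[:1]])
E
```

```text
0.0188 {'t': 0.0, 'q': array([-1.3774,  0.1312,  1.4893, -0.    ,  1.523 , -0.0854]), 'dq': array([-0.0019, -0.0001,  0.0015, -0.0003, -0.0012,  0.0028]), 'joint_torque': array([ -0.002 , -55.9844, -49.176 ,   0.0767,   0.0352,  -0.0002]), 'tool_pos': array([ 0.165 , -0.5763,  0.2176]), 'orientation': array([-3.1093, -0.4362,  0.0002]), 'force': array([-0.1117,  0.4551,  0.8924]), 'wrist_torque': array([-0.0302,  0.0204, -0.0056]), 'gripper_force': 0.0, 'opening': 0.09297375532782304}
top [0.3388 0.2045 1.2261] 460.6032246521877
stand [(array([259.1, 251.4]), 0.7)] [(array([250., 242.,  40.,  51.]), 0.55)]
hinge [(array([261.6, 255. ]), 0.78)] [(array([250., 241.,  15.,  19.]), 0.69)]
pin [] []
tray [(array([363. , 248.5]), 0.93)] [(array([345., 230.,  37.,  53.]), 0.7)]
punch [(array([431.1, 241.9]), 0.57)] [(array([431., 231.,  18.,  10.]), 0.46)]
holder [(array([434.1, 239. ]), 0.57)] [(array([423., 220.,  30.,  32.]), 0.78)]
usb_stick [(array([313.8, 224.1]), 0.68)] [(array([308., 218.,   8.,  16.]), 0.52)]
side [ 0.3845 -0.8169  0.5336] 365.1397587132077
stand [(array([282.6, 195.8]), 0.78), (array([286.9, 239.9]), 0.59)] [(array([254., 170.,  33.,  38.]), 0.94)]
hinge [(array([277.1, 171. ]), 0.46), (array([352., 294.]), 0.16)] [(array([276., 169.,  12.,  14.]), 0.4)]
pin [] []
tray [(array([287.5, 241.8]), 0.91)] [(array([257., 225.,  44.,  23.]), 0.84)]
punch [] [(array([295., 234.,  16.,  29.]), 0.63)]
holder [(array([302.8, 280.7]), 0.95), (array([275.9, 171. ]), 0.75)] [(array([284., 252.,  37.,  40.]), 0.64)]
usb_stick [(array([307.6, 213.6]), 0.42)] [(array([297., 209.,  17.,  10.]), 0.42)]
```

View pics/top0.png

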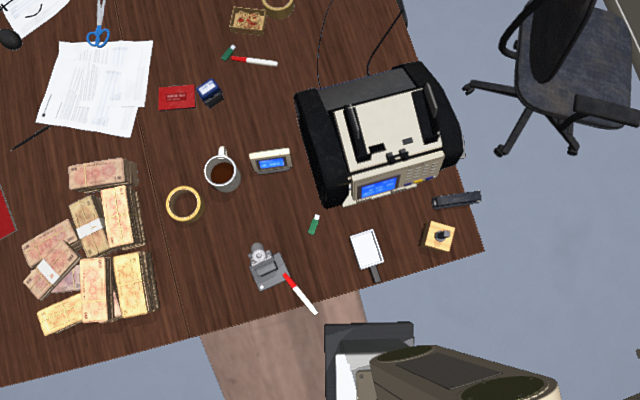

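View pics/side0.png

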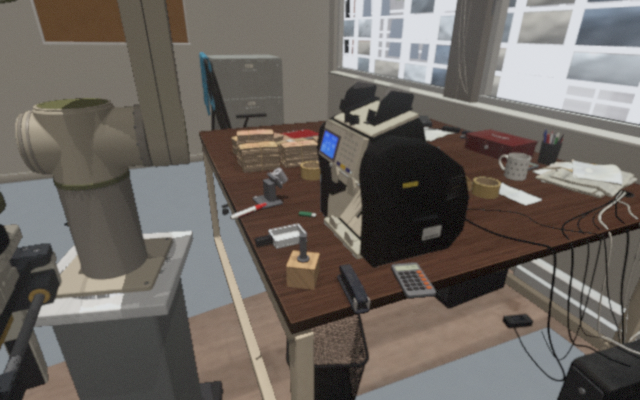

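The top view shows the stand at about (265,265), the tray at (367,248) with its handle towards (375,275), and the holder with punch at (438,236). The stapler is at (457,199) and the stick at (314,224). I'll enlarge these.

Run:
```python
from h import *
np.set_printoptions(precision=4,suppress=True)
t=cv2.imread("pics/top0.png");s=cv2.imread("pics/side0.png")
def crop(im,x,y,w,h,f):
    return cv2.resize(im[y:y+h,x:x+w],(w*f,h*f),interpolation=cv2.INTER_CUBIC)
f=6
A=np.hstack([crop(t,238,232,60,50,f),crop(t,340,226,50,50,f)[:,:300],crop(t,420,216,23,50,f)])
B=np.hstack([crop(s,245,162,50,50,f),crop(s,250,220,55,50,f),crop(t,443,216,28,50,f)])
w=min(A.shape[1],B.shape[1]);cv2.imwrite("pics/c1.png",np.vstack([A[:,:w],B[:,:w]]))
print(w)
# estimates
print("tray",atz("top",(366,248),.0),atz("top",(363,248.5),0), atz("side",(287.5,241.8),0))
print("holder",atz("top",(434.1,239),0),atz("side",(302.8,280.7),0))
print("hinge",tri((261.6,255),(277.1,171)), atz("top",(261.6,255),.103),atz("top",(259.1,251.4),0),"side stand",atz("side",(282.6,195.8),0))
print("usb",atz("top",(314,224),0.005))
```

```text
798
tray [0.4243 0.0701 0.    ] [0.4231 0.0782 0.    ] [0.4205 0.0552 0.    ]
holder [ 0.4441 -0.1149  0.    ] [ 0.4457 -0.122   0.    ]
hinge (array([0.4052, 0.3359, 0.1051]), np.float64(0.0006850030686644909)) [0.405  0.3362 0.103 ] [0.4208 0.3549 0.    ] side stand [0.4215 0.3659 0.    ]
usb [0.4908 0.2074 0.005 ]
```

View pics/c1.png

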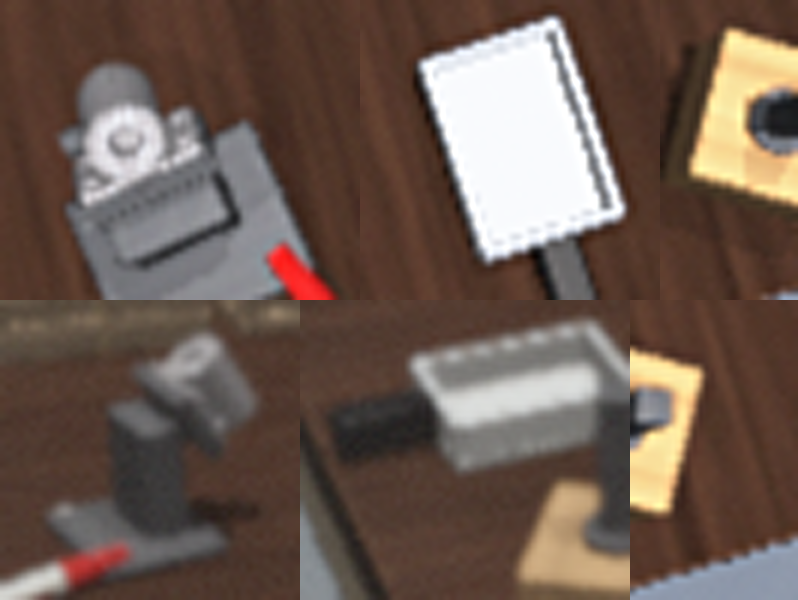

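The crop shows the upper mouth at about (259,255) in the top image and (278,171) in the side image. All four rim corners of the tray and all four top corners of the holder are visible.

Run:
```python
from h import *
np.set_printoptions(precision=4,suppress=True)
def px(c,x0,x1,y1,y0=0): 
    return [((x-x0+.5)/6-.5+x1,(y-y0+.5)/6-.5+y1) for x,y in c]
tr=[atz("top",p,.024) for p in px([(420,62),(555,17),(625,212),(487,262)],360,340,226)]
tr=np.array(tr);print("tray",tr.mean(0),[np.linalg.norm(tr[i]-tr[i-1]) for i in range(4)])
d=tr[2]+tr[3]-tr[0]-tr[1];print("handle dir",np.degrees(np.arctan2(d[1],d[0])))
e=tr[1]-tr[0]+tr[2]-tr[3];print("width dir",np.degrees(np.arctan2(e[1],e[0])))
h=np.array([atz("top",p,.056) for p in px([(727,28),(692,178)],660,420,216)+px([(670,513),(700,365)],630,443,216,300)])
print("holder",h.mean(0),[np.linalg.norm(h[i]-h[i-1]) for i in range(4)])
d=h[0]+h[3]-h[1]-h[2];print(np.degrees(np.arctan2(d[1],d[0])))
s=np.array([atz("top",p,.008) for p in px([(245,125),(308,262),(68,210),(100,295)],0,238,232)])
for a,b in((0,1),(2,3)):
    d=s[a]-s[b];print("stand yaw",np.degrees(np.arctan2(d[1],d[0])),np.linalg.norm(d))
print("perp",s)
m=px([(126,139)],0,238,232)[0];ms=px([(197,355)],0,245,162,300)[0]
print(m,ms,tri(m,ms),atz("top",m,.103),atz("side",ms,.103))
# handle centre bottom
# punch guard center top & handle top
g=px([(652,405)],630,443,216,300)[0];print("punch top",atz("top",g,.122))
for a in (1,2):print("side holder",)
print("side base pts post",)
```

```text
tray [0.4211 0.0714 0.024 ] [np.float64(0.09139146563212913), np.float64(0.06268002246588322), np.float64(0.09010944909677593), np.float64(0.06406432328646457)]
handle dir -162.73266897007832
width dir -72.21177693064378
holder [ 0.4474 -0.1158  0.056 ] [np.float64(0.06335689530919722), np.float64(0.06688262612350124), np.float64(0.06473946269684903), np.float64(0.06561356611057748)]
-15.744462494498432
stand yaw 24.134037143173863 0.06616076138510472
stand yaw 20.618631417139856 0.03979711886051149
perp [[0.4167 0.3028 0.008 ]
 [0.3563 0.2757 0.008 ]
 [0.3807 0.381  0.008 ]
 [0.3434 0.3669 0.008 ]]
(258.5833333333333, 254.75) (277.4166666666667, 170.75) (array([0.4063, 0.3435, 0.1031]), np.float64(0.0010659218266027472)) [0.4057 0.3436 0.103 ] [0.4068 0.344  0.103 ]
punch top [ 0.4473 -0.114   0.122 ]
side holder
side holder
side base pts post
```

```bash
cat >> h.py <<'E'
def down(psi):
    c,s=np.cos(np.radians(psi)),np.sin(np.radians(psi));return np.array([[c,s,0],[s,-c,0],[0,0,-1.]])
def plan(wps,start=None):
    """wps: (pos,R,fingers,nrows); prints rows, 12 per call"""
    st=robot.read_state()
    p,R=(np.array(st["tool_pos"]),Rn.from_rotvec(st["orientation"]).as_matrix()) if start is None else start
    rows=[]
    for P,Q,f,n in wps:
        P=np.array(P,float);p0,R0=p.copy(),R.copy();w=Rn.from_matrix(R0.T@Q).as_rotvec()
        for i in range(1,n+1):
            tp=p0+(P-p0)*i/n;tR=R0@Rn.from_rotvec(w*i/n).as_matrix()
            d=np.round(R.T@(tp-p)/.03,2);a=np.round(np.degrees(Rn.from_matrix(R.T@tR).as_rotvec())/6,2)
            assert abs(d).max()<=1 and abs(a).max()<=1,(d,a)
            rows.append([*d,*a,f]);p=p+R@d*.03;R=R@Rn.from_rotvec(np.radians(a*6)).as_matrix()
    for i in range(0,len(rows),12):
        print("CALL",", ".join(",".join(f"{v+0:g}" for v in r) for r in rows[i:i+12]))
    return p,R
E
python3 - <<'E'
from h import *
np.set_printoptions(precision=4,suppress=True)
for n,p,z in(("tape",(184,204),.048),("mug",(222,173),.091),("stapler",(457,199),.03)):print(n,atz("top",p,z))
D=down(17.3)
plan([([.32,-.25,.2],D,100,13),([.358,.052,.12],D,100,11)])
E
```

```text
tape [0.5443 0.5466 0.048 ]
mug [0.6148 0.4385 0.091 ]
stapler [ 0.547  -0.1757  0.03  ]
CALL 0.61,-0.7,0.05,0,0,-0.02,100, 0.62,-0.69,0.05,0,0,-0.01,100, 0.61,-0.7,0.04,0,0,-0.02,100, 0.62,-0.69,0.05,0,0,-0.02,100, 0.61,-0.69,0.05,0,0,-0.01,100, 0.62,-0.69,0.05,0,0,-0.02,100, 0.62,-0.69,0.04,0,0,-0.02,100, 0.62,-0.69,0.05,0,0,-0.02,100, 0.63,-0.69,0.05,0,0,-0.01,100, 0.62,-0.68,0.05,0,0,-0.02,100, 0.62,-0.69,0.05,0,0,-0.02,100, 0.63,-0.68,0.04,0,0,-0.01,100
CALL 0.63,-0.69,0.05,0,0,-0.02,100, 0.38,-0.84,0.24,0,0,0,100, 0.38,-0.84,0.25,0,0,0,100, 0.39,-0.84,0.24,0,0,0,100, 0.38,-0.84,0.24,0,0,0,100, 0.38,-0.84,0.24,0,0,0,100, 0.38,-0.84,0.25,0,0,0,100, 0.38,-0.83,0.24,0,0,0,100, 0.38,-0.84,0.24,0,0,0,100, 0.39,-0.84,0.24,0,0,0,100, 0.38,-0.84,0.25,0,0,0,100, 0.38,-0.84,0.24,0,0,0,100
```

Request:
apply_moves:
  steps: [0.62, -0.69, 0.05, 0, 0, -0.02, 100, 0.62, -0.69, 0.05, 0, 0, -0.02, 100, 0.62, -0.69, 0.05, 0, 0, -0.02, 100, 0.62, -0.69, 0.05, 0, 0, -0.02, 100, 0.62, -0.69, 0.05, 0, 0, -0.02, 100, 0.62, -0.69, 0.05, 0, 0, -0.02, 100, 0.62, -0.69, 0.05, 0, 0, -0.02, 100, 0.62, -0.69, 0.05, 0, 0, -0.02, 100, 0.62, -0.69, 0.05, 0, 0, -0.02, 100, 0.62, -0.69, 0.05, 0, 0, -0.02, 100, 0.62, -0.69, 0.05, 0, 0, -0.02, 100, 0.62, -0.69, 0.05, 0, 0, -0.02, 100]

```text
t: 2.5
tool_pos: [0.3082, -0.2738, 0.2007]
orientation: [3.105, 0.475, 0.001]
force: [0.5, 0.6, 0.3]
opening: 0.0928
gripper_force: 0.0
```

Request:
apply_moves:
  steps: [0.62, -0.69, 0.05, 0, 0, -0.02, 100, 0.38, -0.84, 0.24, 0, 0, 0, 100, 0.38, -0.84, 0.24, 0, 0, 0, 100, 0.38, -0.84, 0.24, 0, 0, 0, 100, 0.38, -0.84, 0.24, 0, 0, 0, 100, 0.38, -0.84, 0.24, 0, 0, 0, 100, 0.38, -0.84, 0.24, 0, 0, 0, 100, 0.38, -0.84, 0.24, 0, 0, 0, 100, 0.38, -0.84, 0.24, 0, 0, 0, 100, 0.38, -0.84, 0.24, 0, 0, 0, 100, 0.38, -0.84, 0.24, 0, 0, 0, 100, 0.38, -0.84, 0.24, 0, 0, 0, 100]

```text
t: 3.5
tool_pos: [0.3556, 0.0539, 0.12]
orientation: [3.105, 0.479, 0.002]
force: [0.3, -1.3, 0.7]
opening: 0.093
gripper_force: 0.0
```

Run:
```python
from h import *
s=robot.read_state();print(s["t"],s["tool_pos"],Rn.from_rotvec(s["orientation"]).as_matrix().round(3))
D=down(17.3)
plan([([.358,.052,.04],D,100,4),([.358,.052,.004],D,100,4),([.358,.052,.004],D,0,4)])
```

```text
3.5 [0.35564174 0.05388888 0.11995659] [[ 0.954  0.301  0.001]
 [ 0.301 -0.954  0.   ]
 [ 0.001  0.    -1.   ]]
CALL 0.01,0.02,0.67,0,0,0.01,100, 0.02,0.02,0.66,0,-0.01,0.01,100, 0.01,0.02,0.67,0,0,0.01,100, 0.01,0.02,0.67,0,0,0.01,100, 0,0,0.3,0,0,0,100, 0,0,0.3,0,0,0,100, 0,0,0.3,0,0,0,100, 0,0,0.3,0,0,0,100, 0,0,0,0,0,0,0, 0,0,0,0,0,0,0, 0,0,0,0,0,0,0, 0,0,0,0,0,0,0
```

Request:
apply_moves:
  steps: [0.01, 0.02, 0.67, 0, 0, 0.01, 100, 0.02, 0.02, 0.66, 0, 0, 0.01, 100, 0.01, 0.02, 0.67, 0, 0, 0.01, 100, 0.01, 0.02, 0.67, 0, 0, 0.01, 100, 0, 0, 0.3, 0, 0, 0, 100, 0, 0, 0.3, 0, 0, 0, 100, 0, 0, 0.3, 0, 0, 0, 100, 0, 0, 0.3, 0, 0, 0, 100, 0, 0, 0, 0, 0, 0, 0, 0, 0, 0, 0, 0, 0, 0, 0, 0, 0, 0, 0, 0, 0, 0, 0, 0, 0, 0, 0, 0]
  grip_force: 45

```text
t: 4.5
tool_pos: [0.3584, 0.0506, 0.0046]
orientation: [3.106, 0.472, 0.002]
force: [0.1, -0.5, 0.4]
opening: 0.0707
gripper_force: 0.0
```

Run:
```python
from h import *
s=robot.read_state();print(s["t"],s["tool_pos"],s["opening"],s["gripper_force"],Rn.from_rotvec(s["orientation"]).as_matrix().round(3))
print([ (n,atz("top",np.array(a["xy"]),0)) for n in ("tray",) for _ in [eyes.read_camera("top")] for a in eyes.place_of("top",n)[:1]])
u=np.array([np.cos(np.radians(22.5)),np.sin(np.radians(22.5))]);v=np.array([-u[1],u[0]])
so=np.array([.4063,.3435])+.022*u; g=so+(.033+.066)*u;print("target grip",g)
p1=s["tool_pos"]+[0,0,.03]
q=g+.09*v;print("pre",q)
plan([(p1,down(17.3),0,3),([.40,.2,.20],down(80),0,11),([*(q+[0,0]),.20],down(202.5),0,22)])
```

```text
4.5 [0.35835659 0.05062851 0.0045667 ] 0.07074547009532164 0.0 [[ 0.955  0.297  0.001]
 [ 0.297 -0.955  0.   ]
 [ 0.001  0.    -1.   ]]
[('tray', array([0.41462944, 0.08032445, 0.        ]))]
target grip [0.51808942 0.3898047 ]
pre [0.48364791 0.47295385]
CALL 0,0,-0.33,0,0,0,0, 0,0,-0.34,0,-0.01,0,0, 0,0,-0.33,0,0,0,0, 0.26,-0.39,-0.5,0,0,-0.95,0, 0.29,-0.37,-0.5,0,0,-0.95,0, 0.33,-0.34,-0.51,0,0,-0.95,0, 0.36,-0.3,-0.5,0,0,-0.95,0, 0.39,-0.26,-0.5,0,0,-0.95,0, 0.41,-0.23,-0.5,0,0,-0.95,0, 0.43,-0.18,-0.5,0,0,-0.95,0, 0.45,-0.14,-0.5,0,0,-0.95,0, 0.46,-0.09,-0.51,0,0,-0.95,0
CALL 0.47,-0.05,-0.5,0,0,-0.95,0, 0.47,0,-0.5,0,0,-0.95,0, 0.43,0.05,0,0,0,-0.93,0, 0.42,0.1,0,0,0,-0.93,0, 0.41,0.13,0,0,0,-0.92,0, 0.4,0.18,0,0,0,-0.93,0, 0.38,0.21,0,0,0,-0.93,0, 0.35,0.24,0,0,0,-0.93,0, 0.33,0.29,0,0,0,-0.93,0, 0.3,0.31,0,0,0,-0.92,0, 0.27,0.34,0,0,0,-0.93,0, 0.24,0.36,0,0,0,-0.93,0
CALL 0.19,0.38,0,0,0,-0.93,0, 0.16,0.4,0,0,0,-0.93,0, 0.12,0.42,0,0,0,-0.93,0, 0.08,0.43,0,0,0,-0.92,0, 0.04,0.43,0,0,0,-0.93,0, 0,0.43,0,0,0,-0.93,0, -0.05,0.43,0,0,0,-0.93,0, -0.09,0.42,0,0,0,-0.93,0, -0.12,0.42,0,0,0,-0.92,0, -0.17,0.39,0,0,0,-0.93,0, -0.21,0.39,0,0,0,-0.93,0, -0.24,0.35,0,0,0,-0.93,0
```

Request:
apply_moves:
  steps: [0, 0, 0, 0, 0, 0, 0, 0, 0, 0, 0, 0, 0, 0, 0, 0, 0, 0, 0, 0, 0, 0, 0, 0, 0, 0, 0, 0, 0, 0, 0, 0, 0, 0, 0, 0, 0, 0, 0, 0, 0, 0, 0, 0, 0, 0, 0, 0, 0, 0, 0, 0, 0, 0, 0, 0, 0, 0, 0, 0, 0, 0, 0, 0, 0, 0, 0, 0, 0, 0]

```text
t: 5.43
tool_pos: [0.3576, 0.0507, 0.0038]
orientation: [-3.106, -0.472, 0.0]
force: [0.6, 0.1, -0.2]
opening: 0.0176
gripper_force: 44.9
```

Request:
apply_moves:
  steps: [0, 0, -0.33, 0, 0, 0, 0, 0, 0, -0.33, 0, 0, 0, 0, 0, 0, -0.33, 0, 0, 0, 0]

```text
t: 5.68
tool_pos: [0.3571, 0.0506, 0.0335]
orientation: [-3.106, -0.472, 0.002]
force: [0.3, 0.7, -0.8]
opening: 0.0173
gripper_force: 44.9
```

Run:
```python
from h import *
s=robot.read_state();print(s["t"],s["tool_pos"],s["opening"],s["gripper_force"],s["force"])
t=shot("top","t1");i=shot("side","s1")
f=lambda im,x,y,w,h,k:cv2.resize(im[y:y+h,x:x+w,::-1],(w*k,h*k),interpolation=cv2.INTER_CUBIC)
cv2.imwrite("pics/c2.png",np.hstack([f(t,330,215,65,80,6),f(i,225,190,65,80,6)]))
```

```text
5.6833 [0.3570614  0.05063365 0.03346925] 0.017251114071536858 44.94850516319275 [ 0.29329432  0.71440655 -0.80111775]
```

View pics/c2.png

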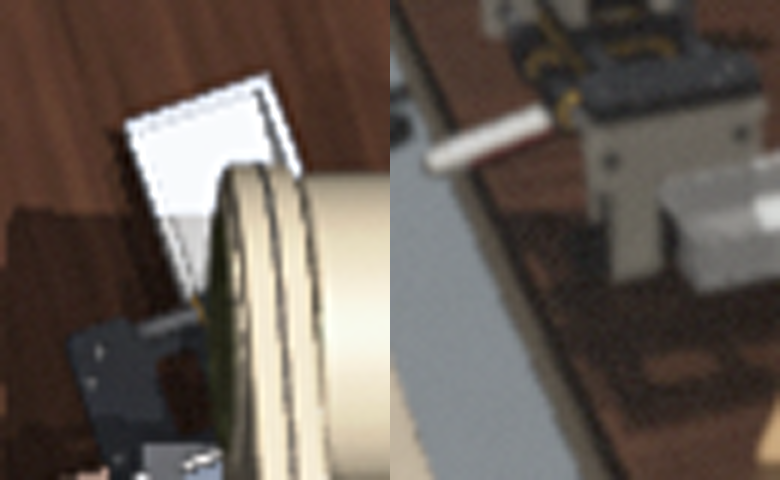

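The tray is lifted and level, held by the handle: its shadow is offset, and the rim corner shows at (362,228) in the top image. I'll carry it over.

Request:
apply_moves:
  steps: [0.26, -0.39, -0.5, 0, 0, -0.95, 0, 0.29, -0.37, -0.5, 0, 0, -0.95, 0, 0.33, -0.34, -0.51, 0, 0, -0.95, 0, 0.36, -0.3, -0.5, 0, 0, -0.95, 0, 0.39, -0.26, -0.5, 0, 0, -0.95, 0, 0.41, -0.23, -0.5, 0, 0, -0.95, 0, 0.43, -0.18, -0.5, 0, 0, -0.95, 0, 0.45, -0.14, -0.5, 0, 0, -0.95, 0, 0.46, -0.09, -0.51, 0, 0, -0.95, 0, 0.47, -0.05, -0.5, 0, 0, -0.95, 0, 0.47, 0, -0.5, 0, 0, -0.95, 0]

```text
t: 6.7
tool_pos: [0.3994, 0.2005, 0.1988]
orientation: [-2.402, -2.025, 0.002]
force: [-0.3, -0.5, -0.5]
opening: 0.0173
gripper_force: 44.9
```

Request:
apply_moves:
  steps: [0.43, 0.05, 0, 0, 0, -0.93, 0, 0.42, 0.1, 0, 0, 0, -0.93, 0, 0.41, 0.13, 0, 0, 0, -0.92, 0, 0.4, 0.18, 0, 0, 0, -0.93, 0, 0.38, 0.21, 0, 0, 0, -0.93, 0, 0.35, 0.24, 0, 0, 0, -0.93, 0, 0.33, 0.29, 0, 0, 0, -0.93, 0, 0.3, 0.31, 0, 0, 0, -0.92, 0, 0.27, 0.34, 0, 0, 0, -0.93, 0, 0.24, 0.36, 0, 0, 0, -0.93, 0]

```text
t: 7.53
tool_pos: [0.4374, 0.3246, 0.1978]
orientation: [-1.178, -2.912, 0.002]
force: [-0.5, 0.4, -0.9]
opening: 0.0173
gripper_force: 44.9
```

Request:
apply_moves:
  steps: [0.19, 0.38, 0, 0, 0, -0.93, 0, 0.16, 0.4, 0, 0, 0, -0.93, 0, 0.12, 0.42, 0, 0, 0, -0.93, 0, 0.08, 0.43, 0, 0, 0, -0.92, 0, 0.04, 0.43, 0, 0, 0, -0.93, 0, 0, 0.43, 0, 0, 0, -0.93, 0, -0.05, 0.43, 0, 0, 0, -0.93, 0, -0.09, 0.42, 0, 0, 0, -0.93, 0, -0.12, 0.42, 0, 0, 0, -0.92, 0, -0.17, 0.39, 0, 0, 0, -0.93, 0, -0.21, 0.39, 0, 0, 0, -0.93, 0, -0.24, 0.35, 0, 0, 0, -0.93, 0]

```text
t: 8.53
tool_pos: [0.4831, 0.4733, 0.1974]
orientation: [0.621, -3.078, 0.001]
force: [0.9, -0.3, -0.2]
opening: 0.0179
gripper_force: 44.9
```

Run:
```python
from h import *
s=robot.read_state();print(s["t"],s["tool_pos"],s["opening"],s["gripper_force"],s["q"],Rn.from_rotvec(s["orientation"]).as_matrix().round(3))
t=shot("top","t2");i=shot("side","s2")
f=lambda im,x,y,w,h,k:cv2.resize(im[y:y+h,x:x+w,::-1],(w*k,h*k),interpolation=cv2.INTER_CUBIC)
cv2.imwrite("pics/c3.png",np.hstack([f(t,150,150,160,140,3),f(i,235,100,80,105,4)]))
g=np.array([.51809,.3898]);v=np.array([-.3827,.9239]);q=g+.09*v
D=down(202.5)
plan([([*q,.06],D,0,5),([*q,.009],D,0,4),([*g,.009],D,0,5)])
```

```text
8.5333 [0.48310554 0.47327383 0.19742812] 0.017944390986019063 44.94822084903717 [ 6.99365299e-01  3.46912359e-01  1.27596832e+00 -4.59416423e-05
  1.52023931e+00 -1.26926227e+00] [[-0.922 -0.387 -0.001]
 [-0.387  0.922 -0.001]
 [ 0.001 -0.    -1.   ]]
CALL 0,-0.01,0.91,0,0,0.01,0, -0.01,0,0.92,0,-0.01,0,0, 0,-0.01,0.91,0,0,0.01,0, 0,-0.01,0.92,0,0,0.01,0, 0,0,0.91,0,0,0,0, 0,0,0.43,0,0,0,0, 0,0,0.42,0,0,0,0, 0,0,0.43,0,0,0,0, 0,0,0.42,0,0,0,0, 0,-0.6,0,0,0,0,0, 0,-0.6,0,0,0,0,0, 0,-0.6,0,0,0,0,0
CALL 0,-0.6,0,0,0,0,0, 0,-0.6,0,0,0,0,0
```

View pics/c3.png

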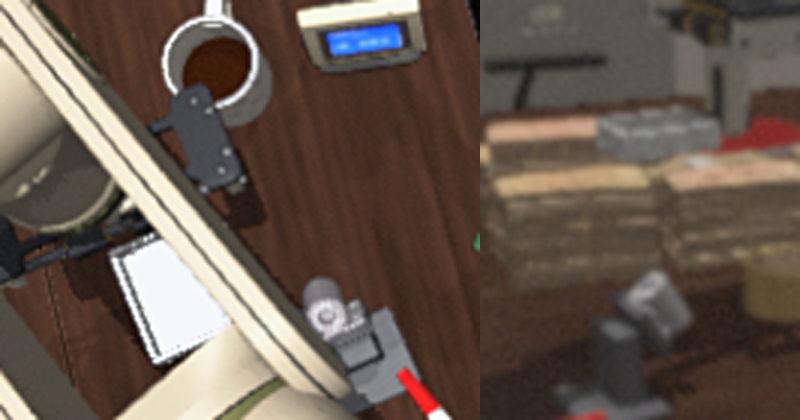

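The tray hangs level in the gripper to the left of the stand (rim about (190–225, 230–270) in the top image). The stand, mug and tape are untouched. I'll lower it and slide it in.

Request:
apply_moves:
  steps: [0, -0.01, 0.91, 0, 0, 0.01, 0, 0, 0, 0.92, 0, 0, 0, 0, 0, -0.01, 0.91, 0, 0, 0.01, 0, 0, -0.01, 0.92, 0, 0, 0.01, 0, 0, 0, 0.91, 0, 0, 0, 0, 0, 0, 0.43, 0, 0, 0, 0, 0, 0, 0.42, 0, 0, 0, 0, 0, 0, 0.43, 0, 0, 0, 0, 0, 0, 0.42, 0, 0, 0, 0]

```text
t: 9.38
tool_pos: [0.4843, 0.4725, 0.0114]
orientation: [-0.607, 3.081, 0.002]
force: [0.1, 0.0, -1.6]
opening: 0.0172
gripper_force: 44.9
```

Request:
apply_moves:
  steps: [0, -0.6, 0, 0, 0, 0, 0, 0, -0.6, 0, 0, 0, 0, 0, 0, -0.6, 0, 0, 0, 0, 0, 0, -0.6, 0, 0, 0, 0, 0, 0, -0.6, 0, 0, 0, 0, 0, 0, 0, 0, 0, 0, 0, 0]

```text
t: 9.88
tool_pos: [0.5199, 0.3863, 0.0118]
orientation: [-0.604, 3.081, -0.001]
force: [0.4, 0.4, -1.2]
opening: 0.0177
gripper_force: 44.9
```

Run:
```python
from h import *
s=robot.read_state();print(s["t"],s["tool_pos"],s["force"],Rn.from_rotvec(s["orientation"]).as_matrix().round(3))
t=shot("top","t3");i=shot("side","s3")
f=lambda im,x,y,w,h,k:cv2.resize(im[y:y+h,x:x+w,::-1],(w*k,h*k),interpolation=cv2.INTER_CUBIC)
cv2.imwrite("pics/c4.png",np.hstack([f(t,200,180,90,90,5),f(i,245,150,70,90,5)]))
plan([([.5181,.3898,.0038],down(202.5),0,3)])
```

```text
9.8833 [0.51987456 0.38631801 0.01178548] [ 0.40444611  0.39624926 -1.2192451 ] [[-0.926 -0.378  0.002]
 [-0.378  0.926 -0.   ]
 [-0.002 -0.001 -1.   ]]
CALL 0,0.01,0.09,0,0.01,-0.01,0, 0,0.02,0.09,0,0,-0.02,0, 0,0.01,0.09,0.01,0.01,-0.01,0
```

View pics/c4.png

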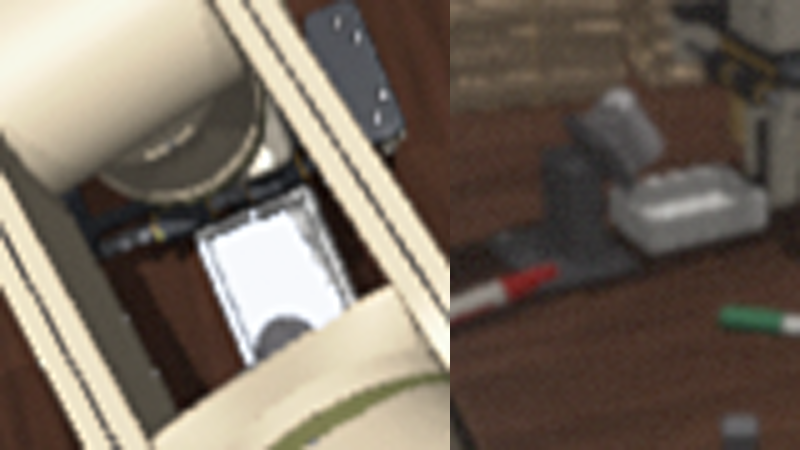

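The tray sits under the barrel, centred on it (about (255,235) in the top image). I'll lower it, release it and retreat.

Request:
apply_moves:
  steps: [0, 0.02, 0.09, 0, 0, 0, 0, 0, 0.02, 0.09, 0, 0, 0, 0, 0, 0, 0.09, 0, 0, 0, 0, 0, 0, 0, 0, 0, 0, 0, 0, 0, 0, 0, 0, 0, 60, 0, 0, 0, 0, 0, 0, 60, 0, 0, 0, 0, 0, 0, 60, 0, 0, 0, 0, 0, 0, 60, 0, 0, 0, 0, 0, 0, 60, 0, 0, 0, 0, 0, 0, 60, 0, 0, 0, 0, 0, 0, 60]

```text
t: 10.9
tool_pos: [0.5172, 0.3898, 0.0029]
orientation: [0.608, -3.082, 0.0]
force: [1.0, -0.3, -0.8]
opening: 0.0551
gripper_force: 0.0
```

Run:
```python
from h import *
s=robot.read_state();print(s["t"],s["tool_pos"],s["force"],s["opening"])
p=s["tool_pos"]
# retreat up, then over to the holder; grip psi aligned with holder sides (-15.7)
for ps in (-15.7,74.3,164.3): print(ps, "q6 at holder", np.degrees(np.arctan2(-.1155,.4474))+90-ps)
plan([(p+[0,0,.09],down(202.5),60,4),([.47,.30,.20],down(180),60,6),([.4474,-.115,.20],down(74.3),60,18)])
```

```text
10.9 [0.51717946 0.38978386 0.002853  ] [ 0.95897621 -0.25566982 -0.84842833] 0.05509203825121974
-15.7 q6 at holder 91.22467091722727
74.3 q6 at holder 1.2246709172272716
164.3 q6 at holder -88.77532908277274
CALL 0,0,-0.75,0,0,-0.01,60, 0,0,-0.75,0,0,0,60, 0,0,-0.75,0,0,-0.01,60, 0,0,-0.75,0,0,-0.01,60, 0.43,-0.36,-0.6,0,0,0.63,60, 0.41,-0.39,-0.59,0,0,0.62,60, 0.38,-0.41,-0.6,0,0,0.63,60, 0.36,-0.44,-0.59,0,0,0.62,60, 0.32,-0.46,-0.6,0,0,0.63,60, 0.3,-0.48,-0.59,0,0,0.62,60, 0.04,-0.77,0,0,0,0.98,60, -0.04,-0.77,0,0,0,0.98,60
CALL -0.11,-0.76,0,0,0,0.98,60, -0.19,-0.74,0,0,0,0.98,60, -0.27,-0.73,0,0,0,0.97,60, -0.34,-0.69,0,0,0,0.98,60, -0.41,-0.65,0,0,0,0.98,60, -0.47,-0.6,0,0,0,0.98,60, -0.54,-0.56,0,0,0,0.98,60, -0.59,-0.5,0,0,0,0.98,60, -0.63,-0.43,0,0,0,0.98,60, -0.68,-0.37,0,0,0,0.98,60, -0.71,-0.3,0,0,0,0.97,60, -0.73,-0.22,0,0,0,0.98,60
CALL -0.76,-0.14,0,0,0,0.98,60, -0.77,-0.07,0,0,0,0.98,60, -0.77,0.01,0,0,0,0.98,60, -0.76,0.09,0,0,0,0.98,60
```

Run:
```python
from h import *
p=robot.read_state()["tool_pos"]
plan([(p+[0,0,.09],down(202.5),60,4),([.42,.30,.20],down(190),60,5),([.42,-.05,.20],down(164.3),60,13),([.4474,-.115,.16],down(164.3),60,5)])
```

```text
CALL 0,0,-0.75,0,0,-0.01,60, 0,0,-0.75,0,0,0,60, 0,0,-0.75,0,0,-0.01,60, 0,0,-0.75,0,0,-0.01,60, 0.83,-0.3,-0.71,0,0,0.42,60, 0.81,-0.35,-0.72,0,0,0.41,60, 0.8,-0.37,-0.71,0,0,0.42,60, 0.78,-0.41,-0.72,0,0,0.42,60, 0.76,-0.45,-0.71,0,0,0.42,60, 0.16,-0.88,0,0,0,0.33,60, 0.12,-0.89,0,0,0,0.33,60, 0.09,-0.89,0,0,0,0.33,60
CALL 0.07,-0.9,0,0,0,0.33,60, 0.03,-0.9,0,0,0,0.33,60, 0,-0.89,0,0,0,0.32,60, -0.03,-0.9,0,0,0,0.33,60, -0.06,-0.9,0,0,0,0.33,60, -0.09,-0.89,0,0,0,0.33,60, -0.12,-0.89,0,0,0,0.33,60, -0.15,-0.88,0,0,0,0.33,60, -0.18,-0.88,0,0,0,0.33,60, -0.21,-0.87,0,0,0,0.33,60, -0.29,-0.37,0.27,0,0,0,60, -0.3,-0.37,0.26,0,0,0,60
CALL -0.29,-0.36,0.27,0,0,0,60, -0.3,-0.37,0.27,0,0,0,60, -0.29,-0.37,0.26,0,0,0,60
```

Request:
apply_moves:
  steps: [0, 0, -0.75, 0, 0, 0, 60, 0, 0, -0.75, 0, 0, 0, 60, 0, 0, -0.75, 0, 0, 0, 60, 0, 0, -0.75, 0, 0, 0, 60, 0.83, -0.3, -0.71, 0, 0, 0.42, 60, 0.81, -0.35, -0.72, 0, 0, 0.41, 60, 0.8, -0.37, -0.71, 0, 0, 0.42, 60, 0.78, -0.41, -0.72, 0, 0, 0.42, 60, 0.76, -0.45, -0.71, 0, 0, 0.42, 60, 0.16, -0.88, 0, 0, 0, 0.33, 60, 0.12, -0.89, 0, 0, 0, 0.33, 60, 0.09, -0.89, 0, 0, 0, 0.33, 60]

```text
t: 11.9
tool_pos: [0.4196, 0.2189, 0.201]
orientation: [-0.105, 3.138, 0.001]
force: [1.1, 0.4, -0.1]
opening: 0.0556
gripper_force: 0.0
```

Request:
apply_moves:
  steps: [0.07, -0.9, 0, 0, 0, 0.33, 60, 0.03, -0.9, 0, 0, 0, 0.33, 60, 0, -0.89, 0, 0, 0, 0.32, 60, -0.03, -0.9, 0, 0, 0, 0.33, 60, -0.06, -0.9, 0, 0, 0, 0.33, 60, -0.09, -0.89, 0, 0, 0, 0.33, 60, -0.12, -0.89, 0, 0, 0, 0.33, 60, -0.15, -0.88, 0, 0, 0, 0.33, 60, -0.18, -0.88, 0, 0, 0, 0.33, 60, -0.21, -0.87, 0, 0, 0, 0.33, 60, 0, 0, 0, 0, 0, 0, 60, 0, 0, 0, 0, 0, 0, 60]

```text
t: 12.9
tool_pos: [0.4184, -0.0506, 0.2001]
orientation: [0.438, 3.111, 0.0]
force: [-0.6, -0.3, 0.7]
opening: 0.0559
gripper_force: 0.0
```

Run:
```python
from h import *
np.set_printoptions(precision=4,suppress=True)
s=robot.read_state();print(s["t"],s["tool_pos"],s["opening"])
t=shot("top","t4");i=shot("side","s4")
f=lambda im,x,y,w,h,k:cv2.resize(im[y:y+h,x:x+w,::-1],(w*k,h*k),interpolation=cv2.INTER_CUBIC)
cv2.imwrite("pics/c5.png",np.vstack([np.hstack([f(t,230,225,65,50,6),f(t,415,212,66,50,6)]),np.hstack([f(i,250,160,65,50,6),f(i,270,220,66,50,6)])]))
for c in("top","side"):
  for n in("tray","punch","holder"):print(c,n,[(np.round(a["xy"],1),round(a["conf"],2)) for a in eyes.place_of(c,n)[:1]])
# predicted side pixel of punch for holder pose
print("pred",[ (proj(c,[.4474,-.115,z]).round(1)) for c in("top","side") for z in(.006,.062,.122)])
```

```text
12.9 [ 0.4184 -0.0506  0.2001] 0.055867473466143944
top tray [(array([258.8, 254.3]), 0.68)]
top punch [(array([261.4, 256.3]), 0.35)]
top holder [(array([434.5, 237.4]), 0.61)]
side tray [(array([295.4, 198.1]), 0.85)]
side punch []
side holder [(array([301.8, 280. ]), 0.85)]
pred [array([434.6, 237.6]), array([440.2, 235.5]), array([446.7, 233. ]), array([303.2, 276.7]), array([302.9, 256.6]), array([302.6, 233.8])]
```

View pics/c5.png

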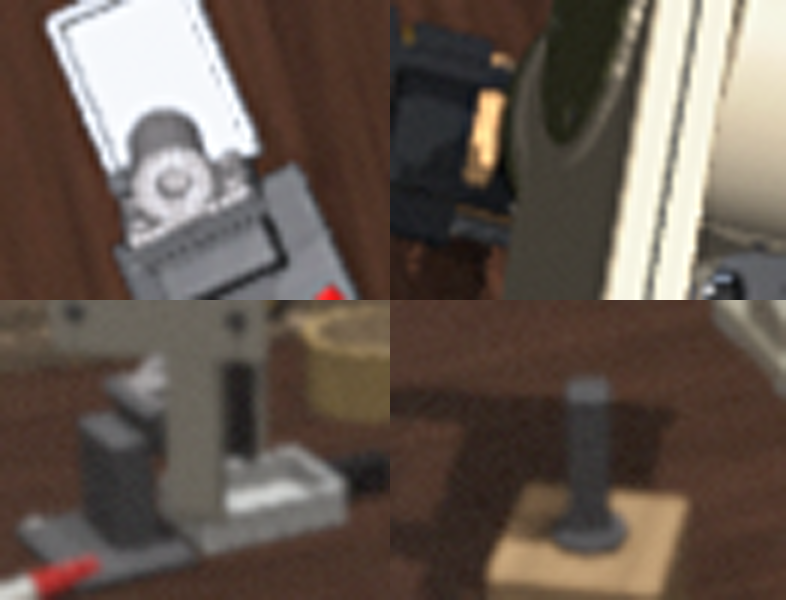

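The tray is flat and aligned under the barrel. The punch stands at (303,234–258) in the side image, which matches my estimate. I'll go to it and grasp just above the guard.

Run:
```python
from h import *
D=down(164.3)
plan([([.4474,-.115,.15],D,60,5),([.4474,-.115,.075],D,60,5),([.4474,-.115,.0635],D,60,2)])
```

```text
CALL -0.31,-0.37,0.33,0,0,0,60, -0.3,-0.37,0.34,0,0,-0.01,60, -0.3,-0.38,0.33,0,0,0,60, -0.31,-0.37,0.33,0,0,0,60, -0.3,-0.37,0.34,0,0,-0.01,60, 0,0,0.5,0,0,0,60, 0,0,0.5,0,0,0,60, 0,0,0.5,0,0,0,60, 0,0,0.5,0,0,0,60, 0,0,0.5,0,0,0,60, 0,0,0.19,0,0,0,60, 0,0,0.19,0,0,0,60
```

Request:
apply_moves:
  steps: [-0.31, -0.37, 0.33, 0, 0, 0, 60, -0.3, -0.37, 0.34, 0, 0, 0, 60, -0.3, -0.38, 0.33, 0, 0, 0, 60, -0.31, -0.37, 0.33, 0, 0, 0, 60, -0.3, -0.37, 0.34, 0, 0, 0, 60, 0, 0, 0.5, 0, 0, 0, 60, 0, 0, 0.5, 0, 0, 0, 60, 0, 0, 0.5, 0, 0, 0, 60, 0, 0, 0.5, 0, 0, 0, 60, 0, 0, 0.5, 0, 0, 0, 60, 0, 0, 0.19, 0, 0, 0, 60, 0, 0, 0.19, 0, 0, 0, 60]

```text
t: 14.3
tool_pos: [0.4467, -0.1153, 0.0628]
orientation: [-0.433, -3.11, -0.0]
force: [-0.2, -0.2, 0.7]
opening: 0.0561
gripper_force: 0.0
```

Request:
apply_moves:
  steps: [0, 0, 0, 0, 0, 0, 0, 0, 0, 0, 0, 0, 0, 0, 0, 0, 0, 0, 0, 0, 0, 0, 0, 0, 0, 0, 0, 0, 0, 0, 0, 0, 0, 0, 0, 0, 0, 0, 0, 0, 0, 0, 0, 0, 0, 0, 0, 0, 0, 0, 0, 0, 0, 0, 0, 0, 0, 0, 0, 0, 0, 0, 0, 0, 0, 0, 0, 0, 0, 0]
  grip_force: 50

```text
t: 15.13
tool_pos: [0.4475, -0.1159, 0.064]
orientation: [0.434, 3.111, -0.0]
force: [0.8, 0.9, 5.1]
opening: 0.0165
gripper_force: 50.0
```

Run:
```python
from h import *
s=robot.read_state();p=s["tool_pos"];print(s["t"],p,s["opening"],s["gripper_force"],s["force"],s["q"])
a=np.radians(22.5);ax=np.array([-.5*np.cos(a),-.5*np.sin(a),np.cos(np.pi/6)])
z=-ax;y=down(202.5)[:,1];x=np.cross(y,z);T=np.c_[x,y,z];print(T.round(3))
M=np.array([.4063,.3435,.103])
tcp=lambda h:M+ax*(h+.0575)   # h: tip above the mouth
print("tcp at 25mm",tcp(.025))
plan([(p+[0,0,.09],down(164.3),0,5),([.41,-.02,.2],down(164.3),0,5),([.38,.25,.24],down(195),0,11),(tcp(.05),T,0,7)])
```

```text
15.1333 [ 0.44747168 -0.11585983  0.06398116] 0.016530048377683966 49.99890170060098 [0.75499743 0.92814205 5.1298367 ] [-3.64410734e-01 -1.13269062e-01  2.02560492e+00  7.47927264e-05
  1.22847514e+00 -1.65793686e+00]
[[-0.8   -0.383  0.462]
 [-0.331  0.924  0.191]
 [-0.5    0.    -0.866]]
tcp at 25mm [0.36818997 0.32771431 0.1744471 ]
CALL 0,0,-0.6,0,0,-0.01,0, 0,0,-0.6,0,0,0,0, 0,0,-0.6,0,0,-0.01,0, 0,0,-0.6,0,0.01,-0.01,0, 0,0,-0.6,0,0,0,0, 0.41,0.55,-0.31,0,0,0,0, 0.42,0.55,-0.3,0,0,0,0, 0.41,0.54,-0.31,0,0,0,0, 0.41,0.55,-0.31,0,0,0,0, 0.42,0.55,-0.3,0,0,0,0, 0.31,0.76,-0.12,0,0,-0.47,0, 0.27,0.78,-0.12,0,0,-0.46,0
CALL 0.23,0.79,-0.12,0,0,-0.47,0, 0.2,0.8,-0.13,0,0,-0.46,0, 0.15,0.81,-0.12,0,0,-0.47,0, 0.12,0.81,-0.12,0,0,-0.46,0, 0.07,0.82,-0.12,0,0,-0.47,0, 0.04,0.82,-0.12,0,0,-0.46,0, -0.01,0.83,-0.12,0,0,-0.47,0, -0.04,0.82,-0.12,0,0,-0.46,0, -0.08,0.82,-0.13,0,0,-0.47,0, 0.02,0.36,0.21,-0.05,-0.71,-0.17,0, 0.02,0.37,0.21,-0.04,-0.72,-0.18,0, 0.04,0.36,0.21,-0.05,-0.71,-0.17,0
CALL 0.04,0.36,0.21,-0.05,-0.71,-0.18,0, 0.05,0.36,0.2,-0.04,-0.72,-0.17,0, 0.07,0.37,0.21,-0.05,-0.71,-0.18,0, 0.07,0.36,0.2,-0.05,-0.71,-0.17,0
```

Request:
apply_moves:
  steps: [0, 0, -0.6, 0, 0, 0, 0, 0, 0, -0.6, 0, 0, 0, 0, 0, 0, -0.6, 0, 0, 0, 0, 0, 0, -0.6, 0, 0, 0, 0, 0, 0, -0.6, 0, 0, 0, 0, 0.41, 0.55, -0.31, 0, 0, 0, 0, 0.42, 0.55, -0.3, 0, 0, 0, 0, 0.41, 0.54, -0.31, 0, 0, 0, 0, 0.41, 0.55, -0.31, 0, 0, 0, 0, 0.42, 0.55, -0.3, 0, 0, 0, 0, 0.31, 0.76, -0.12, 0, 0, -0.47, 0, 0.27, 0.78, -0.12, 0, 0, -0.46, 0]

```text
t: 16.13
tool_pos: [0.404, 0.0301, 0.2068]
orientation: [0.28, 3.129, -0.0]
force: [-0.0, 0.2, -1.2]
opening: 0.0158
gripper_force: 50.0
```

Request:
apply_moves:
  steps: [0.23, 0.79, -0.12, 0, 0, -0.47, 0, 0.2, 0.8, -0.13, 0, 0, -0.46, 0, 0.15, 0.81, -0.12, 0, 0, -0.47, 0, 0.12, 0.81, -0.12, 0, 0, -0.46, 0, 0.07, 0.82, -0.12, 0, 0, -0.47, 0, 0.04, 0.82, -0.12, 0, 0, -0.46, 0, -0.01, 0.83, -0.12, 0, 0, -0.47, 0, -0.04, 0.82, -0.12, 0, 0, -0.46, 0, -0.08, 0.82, -0.13, 0, 0, -0.47, 0, 0.02, 0.36, 0.21, -0.05, -0.71, -0.17, 0, 0.02, 0.37, 0.21, -0.04, -0.72, -0.18, 0, 0.04, 0.36, 0.21, -0.05, -0.71, -0.17, 0]

```text
t: 17.13
tool_pos: [0.3706, 0.2824, 0.2197]
orientation: [-0.458, 2.883, 0.064]
force: [-0.2, -0.4, -0.2]
opening: 0.0158
gripper_force: 50.0
```

Request:
apply_moves:
  steps: [0.04, 0.36, 0.21, -0.05, -0.71, -0.18, 0, 0.05, 0.36, 0.2, -0.04, -0.72, -0.17, 0, 0.07, 0.37, 0.21, -0.05, -0.71, -0.18, 0, 0.07, 0.36, 0.2, -0.05, -0.71, -0.17, 0, 0, 0, 0, 0, 0, 0, 0, 0, 0, 0, 0, 0, 0, 0]

```text
t: 17.63
tool_pos: [0.3559, 0.3229, 0.1936]
orientation: [-0.512, 2.578, 0.135]
force: [-0.4, -0.5, -1.0]
opening: 0.0162
gripper_force: 50.0
```

```bash
cat >> h.py <<'E'
_a=np.radians(22.5);ax=np.array([-.5*np.cos(_a),-.5*np.sin(_a),np.cos(np.pi/6)])
TT=np.c_[np.cross(down(202.5)[:,1],-ax),down(202.5)[:,1],-ax]
M=np.array([.4063,.3435,.103])
def tcp(h): return M+ax*(h+.0575)
E
python3 - <<'E'
from h import *
np.set_printoptions(precision=4,suppress=True)
s=robot.read_state();print(s["t"],s["tool_pos"],tcp(.05),s["q"]);R=Rn.from_rotvec(s["orientation"]).as_matrix();print((R.T@TT).round(3))
t=shot("top","t5");i=shot("side","s5")
f=lambda im,x,y,w,h,k:cv2.resize(im[y:y+h,x:x+w,::-1],(w*k,h*k),interpolation=cv2.INTER_CUBIC)
cv2.imwrite("pics/c6.png",np.hstack([f(t,230,225,50,70,8),f(i,250,130,50,70,8)]))
tip=s["tool_pos"]+R[:,2]*.0575
for c in("top","side"):print(c,"tip",proj(c,tip),"mouth",proj(c,M),"tipside",proj(c,s["tool_pos"]+R[:,2]*.004))
plan([(tcp(.015),TT,0,4)])
E
```

```text
17.6333 [0.3559 0.3229 0.1936] [0.3566 0.3229 0.1961] [ 0.7775 -0.7278  2.3183 -0.215   1.0736 -1.1285]
[[ 1.     0.    -0.004]
 [-0.     1.     0.001]
 [ 0.004 -0.001  1.   ]]
top tip [260.6467 263.6767] mouth [258.6068 254.5145] tipside [262.7251 273.8374]
side tip [269.4987 160.4739] mouth [277.2729 170.8031] tipside [261.0284 147.9276]
CALL 0.01,0,0.29,0,0,-0.01,0, 0.01,0,0.29,-0.01,0,0,0, 0.02,0,0.29,0,-0.01,-0.01,0, 0.01,0,0.29,0,0,-0.01,0
```

View pics/c6.png

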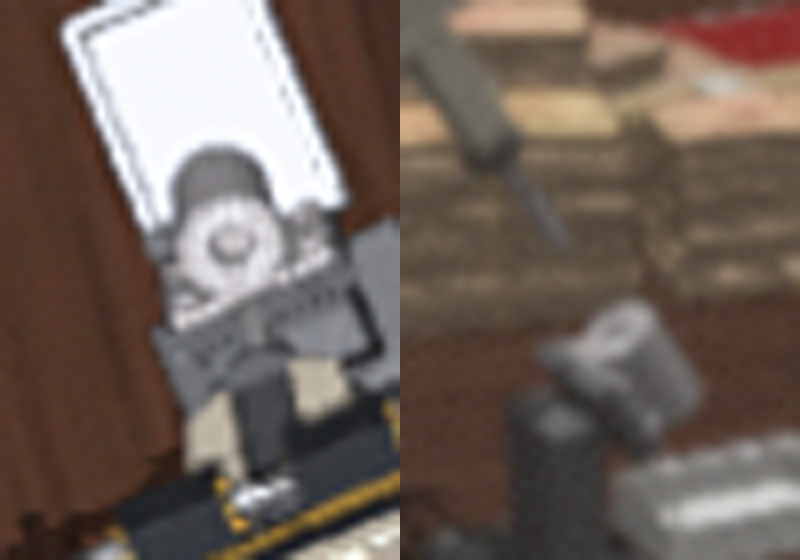

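The tip shows at (271,160) in the side image, and its line points at the mouth (278,170) to within about 2 mm. I'll move close and measure again.

Run:
```python
from h import *
plan([(tcp(.007),TT,0,5)])
```

```text
CALL 0.01,0,0.28,0,0,-0.01,0, 0.01,0,0.29,0,0,0,0, 0.01,0,0.28,-0.01,0,-0.01,0, 0.01,0,0.29,0,-0.01,0,0, 0.01,0.01,0.28,0,0,-0.01,0
```

Request:
apply_moves:
  steps: [0.01, 0, 0.28, 0, 0, 0, 0, 0.01, 0, 0.29, 0, 0, 0, 0, 0.01, 0, 0.28, 0, 0, 0, 0, 0.01, 0, 0.29, 0, 0, 0, 0, 0.01, 0, 0.28, 0, 0, 0, 0, 0, 0, 0, 0, 0, 0, 0]

```text
t: 18.23
tool_pos: [0.3759, 0.33, 0.1549]
orientation: [-0.508, 2.579, 0.134]
force: [-0.3, 0.3, -1.8]
opening: 0.0159
gripper_force: 50.0
```

Run:
```python
from h import *
np.set_printoptions(precision=4,suppress=True)
s=robot.read_state();print(s["t"],s["tool_pos"],tcp(.007),s["force"]);R=Rn.from_rotvec(s["orientation"]).as_matrix();print((R.T@TT).round(3))
ts,ss=[],[]
for _ in range(6): ts.append(eyes.read_camera("top"));ss.append(eyes.read_camera("side"))
t=np.mean(ts,0).astype(np.uint8);i=np.mean(ss,0).astype(np.uint8)
def f(im,x,y,w,h,k):
    c=im[y:y+h,x:x+w,::-1].astype(float);c=np.clip((c-c.min())*1.4,0,255).astype(np.uint8)
    return cv2.resize(c,(w*k,h*k),interpolation=cv2.INTER_CUBIC)
cv2.imwrite("pics/c7.png",np.hstack([f(t,246,238,28,40,14),f(i,258,142,28,40,14)]))
tip=s["tool_pos"]+R[:,2]*.0575
for c in("top","side"):
  print(c,"tip",proj(c,tip),"mouth",proj(c,M),"guard",proj(c,s["tool_pos"]+R[:,2]*.0075))
  for n in("punch","hinge"):print(n,[(np.round(a["xy"],1),round(a["conf"],2)) for a in eyes.place_of(c,n)[:2]])
```

```text
18.2333 [0.3759 0.33   0.1549] [0.3765 0.3312 0.1589] [-0.296   0.3362 -1.8338]
[[ 1.     0.003 -0.004]
 [-0.003  1.     0.003]
 [ 0.004 -0.003  1.   ]]
top tip [259.6349 256.0985] mouth [258.6068 254.5145] guard [261.4131 264.8896]
punch [(array([253.8, 254.9]), 0.59)]
hinge [(array([260.2, 252.3]), 0.62), (array([456.7, 198.9]), 0.3)]
side tip [276.0721 170.5935] mouth [277.2729 170.8031] guard [268.4991 159.3818]
punch [(array([305.9, 215.2]), 0.64), (array([273.8, 168.7]), 0.62)]
hinge [(array([278.2, 168.6]), 0.41), (array([352.5, 292.8]), 0.32)]
```

View pics/c7.png

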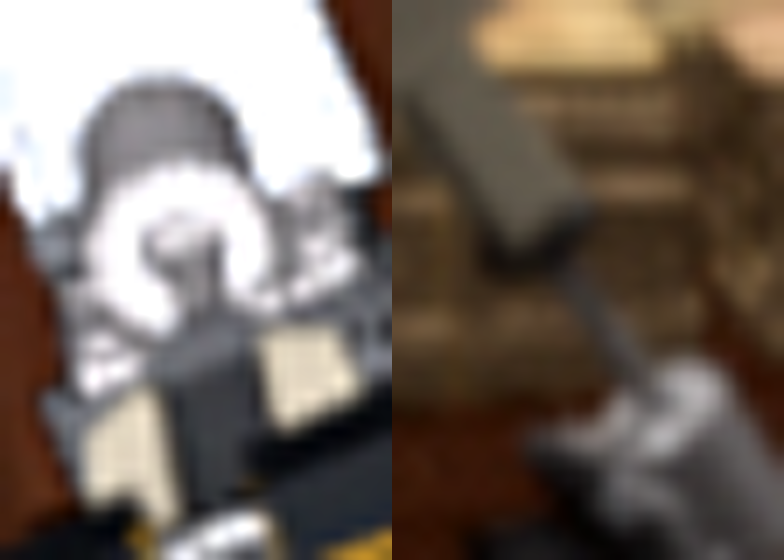

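The top view shows the tip (about (259,256)) over the bore. In the side view it sits about 2 mm to the robot side. Single pose readings look noisy, so I'll average several.

```bash
cat >> h.py <<'E'
def avg(n=8):
    P,O=[],[]
    for _ in range(n):
        eyes.read_camera("top");s=robot.read_state();P.append(s["tool_pos"]);O.append(Rn.from_rotvec(s["orientation"]))
    return np.mean(P,0),Rn.concatenate(O).mean().as_matrix(),np.std(P,0)
E
python3 - <<'E'
from h import *
np.set_printoptions(precision=4,suppress=True)
p,R,sd=avg(10);print(p,sd);print((R.T@TT).round(4))
print("off in tool axes to tcp(.007) mm",(R.T@(tcp(.007)-p))*1e3)
for c in("top","side"):print(proj(c,p+R[:,2]*.0575),proj(c,M))
print(robot.read_state()["t"])
E
```

```text
[0.3761 0.3309 0.1578] [0. 0. 0.]
[[ 1.      0.0026 -0.0003]
 [-0.0026  1.      0.0012]
 [ 0.0003 -0.0012  1.    ]]
off in tool axes to tcp(.007) mm [-0.9603  0.0537 -0.6396]
[259.0349 255.9012] [258.6068 254.5145]
[276.1211 169.6106] [277.2729 170.8031]
19.5333
```

Request:
apply_moves:
  steps: [-0.05, 0, 0, 0, 0, 0, 0, 0, 0, 0.1, 0, 0, 0, 0, 0, 0, 0.1, 0, 0, 0, 0, 0, 0, 0.1, 0, 0, 0, 0, 0, 0, 0, 0, 0, 0, 0, 0, 0, 0, 0, 0, 0, 0, 0, 0, 0, 0, 0, 0, 0]

```text
t: 20.12
tool_pos: [0.3814, 0.333, 0.1506]
orientation: [-0.508, 2.576, 0.136]
force: [-0.1, -0.2, -0.2]
opening: 0.0156
gripper_force: 50.0
```

Run:
```python
from h import *
np.set_printoptions(precision=4,suppress=True)
p,R,sd=avg(2);s=robot.read_state();print(s["t"],"off to tcp(0) mm",(R.T@(tcp(0)-p))*1e3,"force tool",R.T@s["force"],s["wrist_torque"])
```

```text
20.2167 off to tcp(0) mm [ 0.5233  0.0735 -2.6297] force tool [ 0.9978 -0.4241  0.6475] [-0.0658  0.1818  0.0017]
```

Request:
apply_moves:
  steps: [0, 0, 0.1, 0, 0, 0, 0, 0, 0, 0.1, 0, 0, 0, 0, 0, 0, 0.1, 0, 0, 0, 0, 0, 0, 0, 0, 0, 0, 0, 0, 0, 0, 0, 0, 0, 0]

```text
t: 20.63
tool_pos: [0.3853, 0.3346, 0.1422]
orientation: [-0.508, 2.576, 0.136]
force: [-0.1, 0.6, -1.8]
opening: 0.0155
gripper_force: 50.0
```

Run:
```python
from h import *
np.set_printoptions(precision=4,suppress=True)
p,R,sd=avg(2);s=robot.read_state();print(s["t"],"off to tcp(0) mm",(R.T@(tcp(0)-p))*1e3,"force tool",R.T@s["force"],s["wrist_torque"])
```

```text
20.7333 off to tcp(0) mm [  0.0125   0.1779 -12.0037] force tool [ 2.4708 -0.2468  1.4861] [-0.0046  0.203   0.0139]
```

Request:
apply_moves:
  steps: [0, 0, 0.1, 0, 0, 0, 0, 0, 0, 0.1, 0, 0, 0, 0, 0, 0, 0.1, 0, 0, 0, 0]

```text
t: 20.98
tool_pos: [0.39, 0.3367, 0.1353]
orientation: [-0.508, 2.575, 0.137]
force: [-1.8, -3.5, 3.3]
opening: 0.016
gripper_force: 50.0
```

Request:
apply_moves:
  steps: [0, 0, 0.1, 0, 0, 0, 0, 0, 0, 0.1, 0, 0, 0, 0, 0, 0, 0.1, 0, 0, 0, 0]

```text
t: 21.23
tool_pos: [0.3939, 0.3382, 0.1267]
orientation: [-0.508, 2.576, 0.136]
force: [-0.1, 0.6, -0.8]
opening: 0.0153
gripper_force: 50.0
```

Run:
```python
from h import *
np.set_printoptions(precision=4,suppress=True)
p,R,sd=avg(3);s=robot.read_state();print(s["t"],"off to tcp(0) mm",(R.T@(tcp(0)-p))*1e3,"force tool",R.T@s["force"],s["wrist_torque"])
for c in("top","side"):
  eyes.read_camera(c);print([(np.round(a["xy"],1),round(a["conf"],2)) for a in eyes.place_of(c,"pin")[:2]])
```

```text
21.3833 off to tcp(0) mm [ -0.2289   0.2424 -30.4481] force tool [0.3458 0.1689 0.755 ] [-0.0999  0.2039 -0.0293]
[(array([251. , 242.6]), 0.54)]
[(array([311.3, 179.8]), 0.27)]
```

Request:
apply_moves:
  steps: [0, 0, 0.1, 0, 0, 0, 0, 0, 0, 0.1, 0, 0, 0, 0, 0, 0, 0.12, 0, 0, 0, 0, 0, 0, 0, 0, 0, 0, 0, 0, 0, 0, 0, 0, 0, 0]

```text
t: 22.0
tool_pos: [0.3982, 0.3399, 0.1185]
orientation: [-0.508, 2.576, 0.136]
force: [-0.2, 0.1, -1.6]
opening: 0.016
gripper_force: 50.0
```

Run:
```python
from h import *
np.set_printoptions(precision=4,suppress=True)
p,R,sd=avg(3);s=robot.read_state();print(s["t"],"off to tcp(0) mm",(R.T@(tcp(0)-p))*1e3,"force tool",R.T@s["force"])
for c in("top","side"):
  eyes.read_camera(c);
  for n in ("pin","tray"):
    for a in eyes.place_of(c,n)[:2]:print(c,n,np.round(a["xy"],1),round(a["conf"],2),atz(c,a["xy"],.01))
print((R.T@TT).round(4))
plan([(tcp(.06),TT,0,11)],start=(p,R))
```

```text
22.15 off to tcp(0) mm [  0.4531   0.0925 -39.3193] force tool [ 0.4491 -0.0612  0.603 ]
top pin [256.2 247.3] 0.49 [0.431  0.3614 0.01  ]
top pin [251.9 241.3] 0.44 [0.4471 0.3728 0.01  ]
top tray [254.5 241. ] 0.58 [0.4478 0.3659 0.01  ]
side pin [292.3 189.9] 0.44 [0.4578 0.391  0.01  ]
side tray [293.4 197.5] 0.76 [0.4569 0.325  0.01  ]
[[ 1.      0.0026 -0.0006]
 [-0.0026  1.      0.0013]
 [ 0.0006 -0.0013  1.    ]]
CALL 0,0,-0.3,0,0,0,0, 0,0,-0.3,0,0,0,0, 0,0,-0.3,0,0,-0.01,0, 0.01,0,-0.3,0,0,0,0, 0,0,-0.3,-0.01,0,0,0, 0,0,-0.31,0,0,0,0, 0,0,-0.3,0,0,-0.01,0, 0,0,-0.3,0,0,0,0, 0,0,-0.3,0,0,0,0, 0,0,-0.3,0,-0.01,0,0, 0.01,0,-0.3,0,0,0,0
```

Request:
apply_moves:
  steps: [0, 0, -0.3, 0, 0, 0, 0, 0, 0, -0.3, 0, 0, 0, 0, 0, 0, -0.3, 0, 0, 0, 0, 0, 0, -0.3, 0, 0, 0, 0, 0, 0, -0.3, 0, 0, 0, 0, 0, 0, -0.3, 0, 0, 0, 0, 0, 0, -0.3, 0, 0, 0, 0, 0, 0, -0.3, 0, 0, 0, 0, 0, 0, -0.3, 0, 0, 0, 0, 0, 0, -0.3, 0, 0, 0, 0, 0, 0, -0.3, 0, 0, 0, 0]

```text
t: 23.37
tool_pos: [0.3522, 0.3211, 0.2057]
orientation: [-0.508, 2.575, 0.137]
force: [-0.2, -0.2, -1.8]
opening: 0.0155
gripper_force: 50.0
```

Run:
```python
from h import *
np.set_printoptions(precision=4,suppress=True)
ts,ss=[],[]
for _ in range(3): ts.append(eyes.read_camera("top"));ss.append(eyes.read_camera("side"))
t=np.mean(ts,0).astype(np.uint8);i=np.mean(ss,0).astype(np.uint8)
f=lambda im,x,y,w,h,k:cv2.resize(im[y:y+h,x:x+w,::-1],(w*k,h*k),interpolation=cv2.INTER_CUBIC)
cv2.imwrite("pics/c8.png",np.hstack([f(t,235,218,40,50,10),f(i,255,140,50,62,8)[:500]]))
s=robot.read_state();p,R,_=avg(2);print(s["t"],p)
for n in("pin",):
  for a in eyes.place_of("top",n)[:2]:print(n,np.round(a["xy"],1),a["conf"])
D=down(164.3)
plan([([.38,.25,.23],down(195),0,7),([.41,-.02,.2],D,0,11),([.4474,-.1155,.17],D,0,5)],start=(p,R))
```

```text
Traceback (most recent call last):
ValueError: all the input array dimensions except for the concatenation axis must match exactly, but along dimension 0, the array at index 0 has size 500 and the array at index 1 has size 496
```

Run:
```python
from h import *
np.set_printoptions(precision=4,suppress=True)
t=eyes.read_camera("top");i=eyes.read_camera("side")
f=lambda im,x,y,w,h,k:cv2.resize(im[y:y+h,x:x+w,::-1],(w*k,h*k),interpolation=cv2.INTER_CUBIC)
cv2.imwrite("pics/c8.png",np.hstack([f(t,235,218,40,50,10),f(i,255,145,40,50,10)]))
s=robot.read_state();p,R,_=avg(2);print(s["t"],p)
for a in eyes.place_of("top","pin")[:2]:print(np.round(a["xy"],1),a["conf"])
# tip seen in side vs predicted
for c in("top","side"):print(c,proj(c,p+R[:,2]*.0575),proj(c,p+R[:,2]*.0075))
D=down(164.3)
plan([([.38,.25,.23],down(195),0,7),([.41,-.02,.2],D,0,11),([.4474,-.1155,.17],D,0,5)],start=(p,R))
```

```text
23.7667 [0.3525 0.321  0.2041]
[251.6 241.9] 0.57
[455.7 197.7] 0.47
top [260.8776 264.9298] [262.8577 274.6018]
side [268.3106 157.5876] [260.3005 145.7638]
CALL -0.06,-0.36,-0.11,0.05,0.71,0.17,0, -0.05,-0.37,-0.11,0.04,0.71,0.17,0, -0.05,-0.36,-0.12,0.05,0.71,0.17,0, -0.05,-0.36,-0.11,0.04,0.72,0.17,0, -0.04,-0.36,-0.12,0.05,0.71,0.17,0, -0.05,-0.36,-0.12,0.04,0.71,0.17,0, -0.04,-0.36,-0.12,0.05,0.71,0.17,0, 0.12,-0.81,0.09,0,0,0.47,0, 0.09,-0.82,0.09,0,0,0.46,0, 0.04,-0.83,0.09,0,0,0.47,0, 0.01,-0.82,0.09,0,0,0.46,0, -0.04,-0.82,0.09,0,0,0.47,0
CALL -0.08,-0.82,0.09,0,0,0.46,0, -0.11,-0.82,0.1,0,0,0.47,0, -0.16,-0.81,0.09,0,0,0.46,0, -0.19,-0.8,0.09,0,0,0.47,0, -0.23,-0.78,0.09,0,0,0.46,0, -0.27,-0.78,0.09,0,0,0.47,0, -0.41,-0.55,0.2,0,0,0,0, -0.42,-0.54,0.2,0,0,0,0, -0.41,-0.55,0.2,0,0,0,0, -0.41,-0.54,0.2,0,0,0,0, -0.42,-0.55,0.2,0,0,0,0
```

View pics/c8.png

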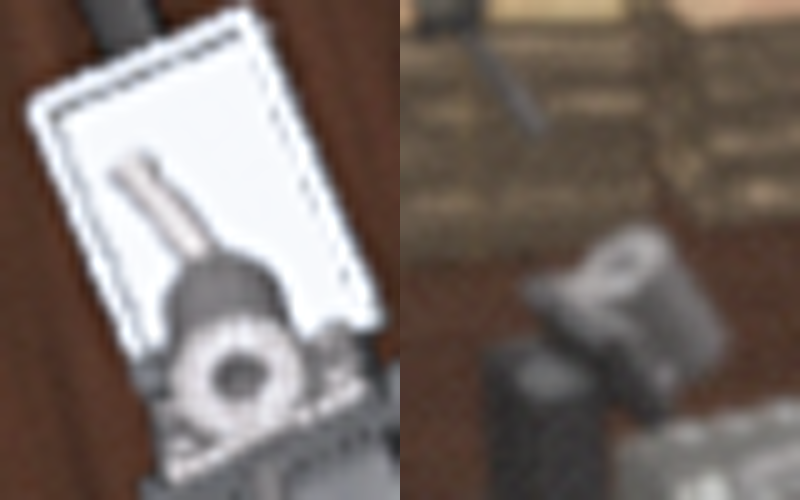

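The pin lies in the tray (about (251,238) in the top image), the bore is empty and the punch is straight in the grip. I'll take it back to the holder.

Request:
apply_moves:
  steps: [-0.06, -0.36, -0.11, 0.05, 0.71, 0.17, 0, -0.05, -0.37, -0.11, 0.04, 0.71, 0.17, 0, -0.05, -0.36, -0.12, 0.05, 0.71, 0.17, 0, -0.05, -0.36, -0.11, 0.04, 0.72, 0.17, 0, -0.04, -0.36, -0.12, 0.05, 0.71, 0.17, 0, -0.05, -0.36, -0.12, 0.04, 0.71, 0.17, 0, -0.04, -0.36, -0.12, 0.05, 0.71, 0.17, 0, 0.12, -0.81, 0.09, 0, 0, 0.47, 0, 0.09, -0.82, 0.09, 0, 0, 0.46, 0, 0.04, -0.83, 0.09, 0, 0, 0.47, 0, 0.01, -0.82, 0.09, 0, 0, 0.46, 0, -0.04, -0.82, 0.09, 0, 0, 0.47, 0]

```text
t: 24.92
tool_pos: [0.3939, 0.1264, 0.2166]
orientation: [-0.025, 3.141, 0.0]
force: [-0.1, -0.6, -1.4]
opening: 0.0157
gripper_force: 50.0
```

Request:
apply_moves:
  steps: [-0.08, -0.82, 0.09, 0, 0, 0.46, 0, -0.11, -0.82, 0.1, 0, 0, 0.47, 0, -0.16, -0.81, 0.09, 0, 0, 0.46, 0, -0.19, -0.8, 0.09, 0, 0, 0.47, 0, -0.23, -0.78, 0.09, 0, 0, 0.46, 0, -0.27, -0.78, 0.09, 0, 0, 0.47, 0, -0.41, -0.55, 0.2, 0, 0, 0, 0, -0.42, -0.54, 0.2, 0, 0, 0, 0, -0.41, -0.55, 0.2, 0, 0, 0, 0, -0.41, -0.54, 0.2, 0, 0, 0, 0, -0.42, -0.55, 0.2, 0, 0, 0, 0, 0, 0, 0, 0, 0, 0, 0]

```text
t: 25.92
tool_pos: [0.4479, -0.118, 0.1689]
orientation: [-0.432, -3.111, 0.001]
force: [0.8, 0.7, -1.7]
opening: 0.0158
gripper_force: 50.0
```

Run:
```python
from h import *
np.set_printoptions(precision=4,suppress=True)
avg(4);p,R,sd=avg(4);s=robot.read_state();print(s["t"],p,sd,s["force"]);print(R.round(4))
plan([([.4473,-.1156,.119],down(164.3),0,5)],start=(p,R))
```

```text
26.3167 [ 0.4478 -0.1146  0.1708] [0.0001 0.     0.0001] [ 0.9376  0.1465 -1.0811]
[[-0.963   0.2697  0.0015]
 [ 0.2697  0.963   0.0004]
 [-0.0013  0.0008 -1.    ]]
CALL 0,-0.01,0.35,0,0,0,0, 0,0,0.34,0,0.01,0,0, 0,-0.01,0.35,0,0,0.01,0, 0.01,-0.01,0.34,0.01,0,0,0, 0,-0.01,0.35,0,0,0,0
```

Request:
apply_moves:
  steps: [0, -0.01, 0.35, 0, 0, 0, 0, 0, 0, 0.34, 0, 0, 0, 0, 0, -0.01, 0.35, 0, 0, 0, 0, 0.01, -0.01, 0.34, 0, 0, 0, 0, 0, -0.01, 0.35, 0, 0, 0, 0, 0, 0, 0, 0, 0, 0, 0]

```text
t: 26.82
tool_pos: [0.4452, -0.1157, 0.1151]
orientation: [-0.429, -3.108, -0.003]
force: [-0.7, 1.4, -1.4]
opening: 0.0159
gripper_force: 50.0
```

Run:
```python
from h import *
np.set_printoptions(precision=4,suppress=True)
avg(3);p,R,sd=avg(3);s=robot.read_state();print(s["t"],p,s["force"]);print(R[:,2])
plan([([.4473,-.1156,.107],down(164.3),0,4)],start=(p,R))
```

```text
27.1167 [ 0.4476 -0.1165  0.1191] [-0.8075 -0.6396 -0.957 ]
[ 0.0019  0.0001 -1.    ]
CALL 0,0.01,0.1,0,0,0,0, 0.01,0,0.1,0,0.01,0,0, 0,0.01,0.1,0,0,0,0, 0.01,0.01,0.1,0.01,0.01,0,0
```

Request:
apply_moves:
  steps: [0, 0.01, 0.1, 0, 0, 0, 0, 0, 0.01, 0.1, 0, 0.01, 0, 0, 0, 0, 0.1, 0, 0, 0, 0, 0, 0, 0.1, 0, 0, 0, 0, 0, 0, 0, 0, 0, 0, 0, 0, 0, 0, 0, 0, 0, 0, 0, 0, 0, 0, 0, 0, 0]

```text
t: 27.7
tool_pos: [0.4473, -0.1158, 0.1065]
orientation: [-0.429, -3.112, -0.001]
force: [0.1, -0.2, -1.3]
opening: 0.0157
gripper_force: 50.0
```

Run:
```python
from h import *
np.set_printoptions(precision=4,suppress=True)
p,R,sd=avg(3);s=robot.read_state();print(s["t"],p,s["force"],s["wrist_torque"])
```

```text
27.85 [ 0.4474 -0.1158  0.1067] [ 0.3928  0.7427 -1.6013] [ 0.025  -0.1687  0.0218]
```

Request:
apply_moves:
  steps: [0, 0, 0.2, 0, 0, 0, 0, 0, 0, 0.2, 0, 0, 0, 0, 0, 0, 0.2, 0, 0, 0, 0, 0, 0, 0.2, 0, 0, 0, 0, 0, 0, 0.2, 0, 0, 0, 0, 0, 0, 0.2, 0, 0, 0, 0, 0, 0, 0.1, 0, 0, 0, 0, 0, 0, 0.05, 0, 0, 0, 0, 0, 0, 0, 0, 0, 0, 0, 0, 0, 0, 0, 0, 0, 0, 0, 0, 0, 0, 0, 0, 0]

```text
t: 28.77
tool_pos: [0.4476, -0.1158, 0.0664]
orientation: [0.429, 3.112, 0.001]
force: [0.7, 1.4, -0.8]
opening: 0.0162
gripper_force: 50.0
```

Run:
```python
from h import *
np.set_printoptions(precision=4,suppress=True)
p,R,sd=avg(3);s=robot.read_state();print(s["t"],p,s["force"],s["wrist_torque"])
```

```text
28.9167 [ 0.4476 -0.1158  0.0664] [ 1.2644  0.1033 -2.4883] [ 0.0304 -0.1075  0.0616]
```

Request:
apply_moves:
  steps: [0, 0, 0.03, 0, 0, 0, 0, 0, 0, 0.03, 0, 0, 0, 0, 0, 0, 0, 0, 0, 0, 0, 0, 0, 0, 0, 0, 0, 60, 0, 0, 0, 0, 0, 0, 60, 0, 0, 0, 0, 0, 0, 60, 0, 0, 0, 0, 0, 0, 60, 0, 0, 0, 0, 0, 0, 60, 0, 0, 0, 0, 0, 0, 60, 0, 0, 0, 0, 0, 0, 60, 0, 0, 0, 0, 0, 0, 60]

```text
t: 29.83
tool_pos: [0.4473, -0.1158, 0.0642]
orientation: [-0.429, -3.112, -0.001]
force: [0.6, -0.8, 0.1]
opening: 0.0555
gripper_force: 0.0
```

Request:
apply_moves:
  steps: [0, 0, -0.3, 0, 0, 0, 60, 0, 0, -0.5, 0, 0, 0, 60, 0, 0, -0.7, 0, 0, 0, 60, 0, 0, -0.7, 0, 0, 0, 60, 0, 0, -0.7, 0, 0, 0, 60, 0, 0, -0.7, 0, 0, 0, 60, 0.4, 0, -0.6, 0, 0, 0, 60, 0.6, 0, -0.3, 0, 0, 0, 60, 0.6, 0, 0, 0, 0, 0, 60, 0, 0, 0, 0, 0, 0, 60, 0, 0, 0, 0, 0, 0, 60]

```text
t: 30.75
tool_pos: [0.4013, -0.1029, 0.2]
orientation: [0.429, 3.11, 0.001]
force: [-0.5, -0.6, 0.3]
opening: 0.0557
gripper_force: 0.0
```

Run:
```python
from h import *
np.set_printoptions(precision=4,suppress=True)
s=robot.read_state();print(s["t"],s["tool_pos"],s["force"])
shot("top","t9");shot("side","s9")
for c in("top","side"):
  for n in ("pin","tray","punch","holder","stapler","usb_stick"):
    print(c,n,[(np.round(a["xy"],1),round(a["conf"],2)) for a in eyes.place_of(c,n)[:1]],[(np.round(a["rect"]),round(a["conf"],2)) for a in eyes.search_frame(c,n)[:1]])
a=cv2.imread("pics/s4.png").astype(int)[220:270,284:325];b=cv2.imread("pics/s9.png").astype(int)[220:270,284:325]
for im in(a,b):
  d=(im.sum(2)<200)[10:40];print([ (int(r+230),*map(int,(np.where(d[r])[0][[0,-1]]+284 if d[r].any() else (0,0)))) for r in range(0,30,4)])
```

```text
30.75 [ 0.4013 -0.1029  0.2   ] [-0.4776 -0.6109  0.291 ]
top pin [(array([252.9, 241.7]), 0.59)] [(array([247., 238.,  10.,   6.]), 0.36)]
top tray [(array([252.9, 241. ]), 0.74)] [(array([236., 206.,  34.,  45.]), 0.82)]
top punch [] []
top holder [(array([436.9, 236.8]), 0.37)] [(array([422., 242.,   1.,   0.]), 0.54)]
top stapler [(array([457. , 197.1]), 0.87)] [(array([434., 191.,  47.,  20.]), 0.97)]
top usb_stick [(array([314.5, 223.8]), 0.6)] []
side pin [(array([308.5, 212.7]), 0.6)] []
side tray [(array([293.2, 195.8]), 0.81)] [(array([282., 188.,  33.,  14.]), 0.84)]
side punch [] [(array([250., 181.,  22.,  30.]), 0.33)]
side holder [(array([294.4, 196.6]), 0.53)] [(array([285., 253.,  34.,  36.]), 0.86)]
side stapler [(array([352., 292.]), 0.78)] [(array([338., 263.,  34.,  54.]), 0.82)]
side usb_stick [(array([306.8, 212.1]), 0.44)] [(array([300., 210.,  15.,   9.]), 0.57)]
[(230, 284, 324), (234, 284, 324), (238, 284, 324), (242, 284, 324), (246, 284, 324), (250, 284, 324), (254, 284, 324), (258, 284, 324)]
[(230, 284, 324), (234, 284, 324), (238, 284, 324), (242, 284, 324), (246, 284, 324), (250, 284, 324), (254, 284, 324), (258, 284, 324)]
```

Run:
```python
from h import *
a=cv2.imread("pics/s4.png",0).astype(int);b=cv2.imread("pics/s9.png",0).astype(int);z=cv2.imread("pics/side0.png",0).astype(int)
for r in (236,242,248,253,257,261): print(r,z[r,294:314:1],b[r,294:314:1],sep="\n")
```

```text
236
[200 198 193 174 155 122 102  97  96  99  98  96  85  73  69  64  66  67
  63  60]
[62 64 64 60 58 51 55 58 76 86 88 80 65 57 63 57 61 56 57 59]
242
[121 123 119 117  97  79  62  60  59  57  58  60  58  61  63  61  63  60
  62  61]
[61 60 60 58 51 47 46 49 50 51 50 49 48 56 58 60 59 56 59 62]
248
[61 60 61 58 60 58 57 58 59 54 58 62 60 61 57 57 65 61 60 63]
[36 34 42 38 37 45 47 50 51 48 52 53 46 39 44 50 49 52 50 58]
253
[179 175 173 170 163 133  88  64  57  58  59  67 106 154 169 170 168 164
 160 158]
[101  94  87  84  80  61  49  51  52  54  52  59  94 138 153 152 150 148
 144 141]
257
[154 149 139 116  97  82  67  57  61  60  61  61  65  92 111 137 160 167
 167 169]
[ 68  66  60  53  42  53  46  54  49  55  52  54  65  90 108 134 148 150
 151 154]
261
[166 169 164 141 109  93  89  87  88  90  88  83  81  91 117 144 153 158
 167 175]
[ 81  82  77  70  76  78  76  81  85  81  80  83  79  82 113 138 148 150
 153 160]
```

Request:
apply_moves:
  steps: [0.8, -0.5, 0, 0, 0, 0, 60, 0, -0.8, 0, 0, 0, 0, 60, 0, -0.8, 0, 0, 0, 0, 60, 0, -0.8, 0, 0, 0, 0, 60, 0, -0.8, 0, 0, 0, 0, 60, 0, -0.8, 0, 0, 0, 0, 60, 0, -0.8, 0, 0, 0, 0, 60, 0, -0.8, 0, 0, 0, 0, 60, 0, -0.8, 0, 0, 0, 0, 60]

```text
t: 32.8
tool_pos: [0.3215, -0.2968, 0.1991]
orientation: [0.429, 3.112, 0.001]
force: [0.5, 0.2, 0.6]
opening: 0.0561
gripper_force: 0.0
```

Run:
```python
from h import *
a=cv2.imread("pics/top0.png").astype(int);b=shot("top","t10")[:,:,::-1].astype(int)
for n,(x,y,w,h) in dict(holder=(420,216,40,40),stapler=(430,188,55,22),usb=(305,210,20,28),tape=(160,180,45,45),mug=(200,145,42,50),counter=(295,60,170,150)).items():
  print(n,abs(a-b)[y:y+h,x:x+w].mean().round(1))
for c in("top","side"):
  if c=="side":eyes.read_camera(c)
  for n in("punch","pin"):print(c,n,[(np.round(q["xy"],1),round(q["conf"],2)) for q in eyes.place_of(c,n)[:1]])
print(robot.read_state()["t"],robot.close_job())
```

```text
holder 3.6
stapler 1.9
usb 1.7
tape 1.9
mug 2.0
counter 2.2
top punch [(array([430. , 237.5]), 0.54)]
top pin [(array([253.6, 243.2]), 0.4)]
side punch [(array([292.7, 196.8]), 0.73)]
side pin []
the job is handed in; nothing more can be done
33.1 None
```

The job is handed in at 33.1 s: the pin dropped into the tray, which is flat on the desk under the barrel, and the punch is back upright in its holder. The mug, tape roll, stapler and memory stick show no change in the final top picture.

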